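# Call the line leader and point out the lock case that has no cover

### The arm

A 7-joint arm with a two-finger parallel gripper is mounted at the origin on the work surface. World frame = base frame: x ahead of the robot, y to its left, z up, the work surface at z = 0. Lengths are in mm, angles in rad, forces in N, time in s.
With the tool pointing down it reaches from about 400 to 850 mm from the base axis. Payload 10.4 kg.
Tool frame: the origin (TCP) lies between the finger pads, 19 mm behind the fingertips; this is the grasp point; z points along the fingers, y is the line along which they close (so a half turn about z gives the same grasp; the last joint's range is limited). The gripper opens to 85 mm and grips with 20 to 120 N. Pads are 22 mm wide; open, the fingers measure 114 mm over their backs; the gripper's body (76 mm by 85 mm) begins 54 mm behind the grasp point. The pads swing forward as they close: fully open they stand 13 mm farther back than shut.
Start: joints at [1.303, 0.332, -0.065, 1.46, 0.022, 1.35, -0.088], TCP at [151.496, -606.381, 250.038] pointing down, gripper open.
Joint ranges: [-2.6, 2.6], [-0.5, 2.12], [-1.47, 1.34], [0.16, 2.42], [-1.27, 4.41], [0.06, 2.06], [-2.6, 2.6]. Speed limits (rad/s): [2.22, 2.22, 2.79, 2.79, 3.14, 3.14, 3.14].

### API

Orientations are given as a unit quaternion [w, x, y, z].
In Python, from cell import ctrl gives the robot as it stands.
- The arm moves only by the tool carry_out, never from a script. Its argument "rows" is a list of rows, each an object with "linear": the shift along the tool's x, y, z in units of 50 cm (1.0 is 50 cm), a list of three; "angular": the turn, a rotation vector about the tool's x, y, z in units of 180 degrees (1.0 is 180 degrees), a list of three. In form: [{"linear": [tx, ty, tz], "angular": [ax, ay, az]}, ...]. A call has exactly 5 rows; each row is the pose to reach, as a shift and turn from the pose commanded when the call began, along the tool's axes at that moment, turning the shorter way round; what a row does not reach only later rows make up. A row lasts 1/10 s, in which the tool goes at most 50 mm and 8.59 degrees, less where a joint would pass 70% of its speed; a pose out of reach is approached as far as the arm can. A call with a number of a shift or a turn outside -1 to 1 is refused whole. A call with a gripper value outside its range is refused whole. "claw" is the opening, from 0 (shut) to 1 (fully open), set as the call begins (left out, the last holds). The fingers move at their own pace and stop on an object; the grip force is fixed at half the most. Time passes only in rows, so rows that repeat a pose let the fingers close, or fill a call up. It gives the time, the measured TCP pose, the force, the opening and the grip force at its end, in the units of the state.
- ctrl.state(): the state, without advancing time (a new reading comes with each control period).
- ctrl.read_camera(name): name is "side" or "top"; returns a dict with "img" (384x512x3 uint8, red, green, blue), "z_map" (384x512 float32, mm along the optical axis (not along the pixel's ray), 0 where there is no reading), "fx", "fy", "cx", "cy" (pixels), "world_to_cam" (4x4, takes a point from world to camera coordinates). Camera axes: x right, y down, z forward; pixel columns grow to the right and rows downward; lengths in mm; the calibration is good to about 2 mm. A picture is of the moment at which its call begins.
- ctrl.sign_off(): hands the job in; it is judged then, once.
Trained networks look in a picture, given as the dict that the camera call returned (one of the last four; its "shot" number tells which), for a name from the list of things; names that differ only in an ending like _2 or _b are one class to them, and where a whole thing is asked for, a point or a joint stands for the part that bears it (a point fixed in the world has none). Each returns a list of dicts, best first, with "conf" (0 to 1); they miss things now and then, are a little off and sometimes report something else, mostly with a low value. They report only what shows in the picture. A call takes as long as a camera call. They do not tell look-alikes from the thing itself.
- ctrl.spot_in(picture, name): "position" ([row, column] in pixels, amid what is visible of it).
The state is a dict: "t": time; "qpos": joint angles; "joint_velocities": joint speeds; "effort": joint torques, N m; "eef_pos": TCP position; "ee_rot": TCP orientation; "wrist_force": force on the tool from outside, world axes, zero at the start; "moment": the same for the moment, N m; "grip_width": finger opening in mm; "gripper_force": force on a finger pad.
Only numpy, scipy, OpenCV 4.12 (cv2) and the standard library are available. Lean on these libraries where they do the work, as an engineer would, in place of code of your own. Each camera call takes 0.05 s, during which the arm holds its last target. There are 200 camera calls.

### The job

One of the four lock cases in the white foam tray has come down the line without its cover plate. Call the line leader by pressing the yellow button of the call station all the way down with a fingertip and letting it go (leave the green and red buttons alone), then point straight down at the middle of that open lock case, fingertips a few centimetres above it, hold there for two seconds and finish still pointing. Do not touch the tray or any lock case, and leave the other things on the bench where they are.

Things in the scene. Friction and masses are not known exactly. Their poses are not given: they have to be found in the camera images.
- lock_open: lock case without cover, the only one open on top: brass, copper and white parts in a dark pan. Steel case 62 (x) x 90 (y) x 19 mm thick, lying flat; steel face plate 140 mm long (y), 20 mm high along its -x edge, brass bolt 11 mm out of that to -x. Loose, 0.3 kg. Origin: centre of the case's underside, z up; the rim is 16.5 mm above it.
- lock_a: finished lock case with a bright cover plate, four dark screws, a brass follower disc and a black key hole. Steel case 62 (x) x 90 (y) x 19 mm thick, lying flat; steel face plate 140 mm long (y), 20 mm high along its -x edge, brass bolt 11 mm out of that to -x. Loose, 0.3 kg. Origin: centre of the case's underside, z up; its top is 20.6 mm above it.
- lock_b: finished lock case with a bright cover plate, four dark screws, a brass follower disc and a black key hole. Steel case 62 (x) x 90 (y) x 19 mm thick, lying flat; steel face plate 140 mm long (y), 20 mm high along its -x edge, brass bolt 11 mm out of that to -x. Loose, 0.3 kg. Origin: centre of the case's underside, z up; its top is 20.6 mm above it.
- lock_c: finished lock case with a bright cover plate, four dark screws, a brass follower disc and a black key hole. Steel case 62 (x) x 90 (y) x 19 mm thick, lying flat; steel face plate 140 mm long (y), 20 mm high along its -x edge, brass bolt 11 mm out of that to -x. Loose, 0.3 kg. Origin: centre of the case's underside, z up; its top is 20.6 mm above it.
- tray: white foam tray, 220 (x) x 345 (y) x 34 mm high, walls and floor 12 mm thick, two by two pockets of 92 (x) x 154 (y) mm centred at x +-52, y +-83 mm, one lock case in each, in any order. It does not move. Origin: centre of the underside.
- call_station: call station: grey box with a white lid, 80 (x) x 182 (y) x 58 mm high, three push buttons in a row along y on top: green at y = +55, yellow at 0, red at -55 mm. It does not move. Origin: centre of the underside.
- call_yellow_top (a point): centre of the top face of the yellow button (a 28 mm disc in a 44 mm steel collar, collar top 70 mm and button top 80 mm above the bench when up). z up; it moves with the button.
- call_yellow (a joint): travel of the yellow button in m: 0 up, 0.006 fully down; sprung, starts to move at about 1.5 N, fully down at 5 N, comes up by itself.
- call_green (a joint): travel of the green button, of the same build; to be left alone.
- call_red (a joint): travel of the red button, of the same build; to be left alone.
- screw_carton: small open cardboard box of screws, 90 x 70 x 55 mm, loose, just beyond the call station. Origin: centre of the underside.
- screwdriver: black inline electric screwdriver lying along its x, 200 mm long, 34 mm thick, 38 mm high at the lever, loose, just beyond the call station. Origin: middle of its length, underside.
- cover_stack: stack of five bare steel cover plates, 62 x 90 x 10 mm, loose, on the robot's side of the call station. Origin: centre of the underside.
- follower_tub: cream plastic tub of brass followers, 90 x 90 x 45 mm, loose. Origin: centre of the underside.
Mind the look-alikes: they are no part of the job. Of the things that look like the call_station, the smallest one is meant. What is shaped like the lock_open but pink is not meant.

How it is judged:
By the outcome, as a careful person would: the job done as asked, in the order asked, and still so for the second after the job is handed in, with the robot touching nothing.
It also fails if it takes over 42 s, if anything falls off the work surface, if the arm or the gripper's body presses on something with over 40 N, if the wrist force passes 120 N, or if a joint passes its speed limit or range.

## Working session

There is one attempt and no reset: what is moved stays moved. The work goes in short steps, Python scripts to look and compute and a tool call to move; the robot and the scene stay as the last step left them, time stands still between calls to the robot, and variables do not carry over. Pictures are saved under pics/ and viewed, at most 10 in all, crops included, and the job is handed in when it is done.

Besides the shell and the picture viewer there is one more tool, called after "Emit:" as name(argument=value, ...) on one line, values as JSON. carry_out: Moves the arm, as the interface text tells. Its arguments: {"type":"object","properties":{"rows":{"type":"array","items":{"type":"object","properties":{"linear":{"type":"array","items":{"type":"number"}},"angular":{"type":"array","items":{"type":"number"}}}}},"claw":{"type":"number"}},"required":["rows"]}

```bash
mkdir -p pics
cat > h.py <<'E'
import numpy as np,cv2
from cell import ctrl
def px2w(p,r,c,z=None):
    z=p["z_map"][int(r),int(c)] if z is None else z
    q=np.array([(c-p["cx"])/p["fx"]*z,(r-p["cy"])/p["fy"]*z,z,1])
    return (np.linalg.inv(p["world_to_cam"])@q)[:3]
def cloud(p):
    v,u=np.mgrid[0:384,0:512];z=p["z_map"]
    q=np.stack([(u-p["cx"])/p["fx"]*z,(v-p["cy"])/p["fy"]*z,z,np.ones_like(z)],-1)
    return (q@np.linalg.inv(p["world_to_cam"]).T)[...,:3]
E
python3 - <<'E'
from h import *
s=ctrl.state();print(s["eef_pos"],s["ee_rot"],s["t"])
ims=[]
for n in("top","side"):
    p=ctrl.read_camera(n);cv2.imwrite(f"pics/{n}0.png",cv2.resize(p["img"][...,::-1],(800,600)))
    np.savez(f"{n}.npz",**{k:v for k,v in p.items()})
    for t in("call_station","lock_open","lock_a","tray","call_yellow_top"):
        print(n,t,[(np.round(d["position"]).tolist(),round(d["conf"],2),px2w(p,*d["position"]).round().tolist()) for d in ctrl.spot_in(p,t)])
E
```

```text
[ 151.374378   -606.02075865  249.20010044] [-7.15099790e-04  9.92518035e-01  1.22095968e-01 -1.12265035e-04] 0.0
top call_station [([142.0, 122.0], 0.85, [651.0, 475.0, 107.0]), ([173.0, 211.0], 0.73, [561.0, 212.0, 79.0]), ([284.0, 194.0], 0.67, [236.0, 253.0, 108.0])]
top lock_open [([255.0, 338.0], 0.92, [314.0, -173.0, 2.0]), ([195.0, 320.0], 0.73, [500.0, -121.0, 24.0])]
top lock_a [([189.0, 370.0], 0.8, [514.0, -273.0, 32.0]), ([154.0, 362.0], 0.76, [625.0, -254.0, 36.0]), ([162.0, 310.0], 0.72, [601.0, -94.0, 29.0])]
top tray [([176.0, 341.0], 0.94, [557.0, -188.0, 32.0])]
top call_yellow_top [([141.0, 118.0], 0.65, [657.0, 487.0, 103.0]), ([281.0, 191.0], 0.62, [245.0, 262.0, 104.0]), ([174.0, 214.0], 0.55, [560.0, 204.0, 73.0])]
side call_station [([235.0, 232.0], 0.97, [537.0, 267.0, 63.0]), ([275.0, 354.0], 0.77, [241.0, 353.0, 92.0]), ([297.0, 130.0], 0.67, [635.0, 541.0, 77.0])]
side lock_open [([188.0, 346.0], 0.68, [317.0, -176.0, 10.0]), ([183.0, 286.0], 0.63, [505.0, -126.0, 19.0])]
side lock_a [([162.0, 290.0], 0.74, [525.0, -263.0, 31.0]), ([183.0, 256.0], 0.65, [590.0, -69.0, 30.0]), ([159.0, 261.0], 0.62, [634.0, -261.0, 28.0])]
side tray [([178.0, 276.0], 0.82, [548.0, -161.0, 13.0])]
side call_yellow_top [([268.0, 132.0], 0.69, [657.0, 495.0, 106.0]), ([212.0, 229.0], 0.64, [587.0, 165.0, 58.0]), ([249.0, 364.0], 0.51, [230.0, 276.0, 106.0])]
```

View pics/top0.png

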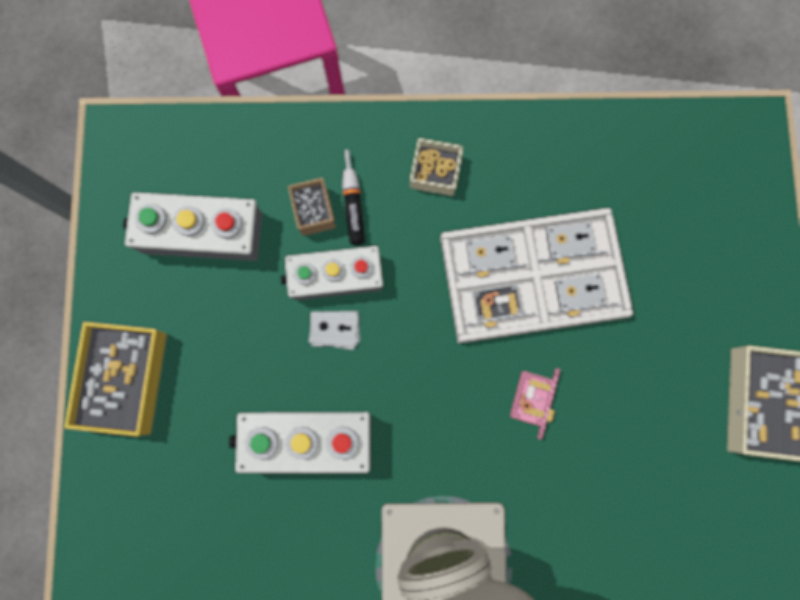

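View pics/side0.png

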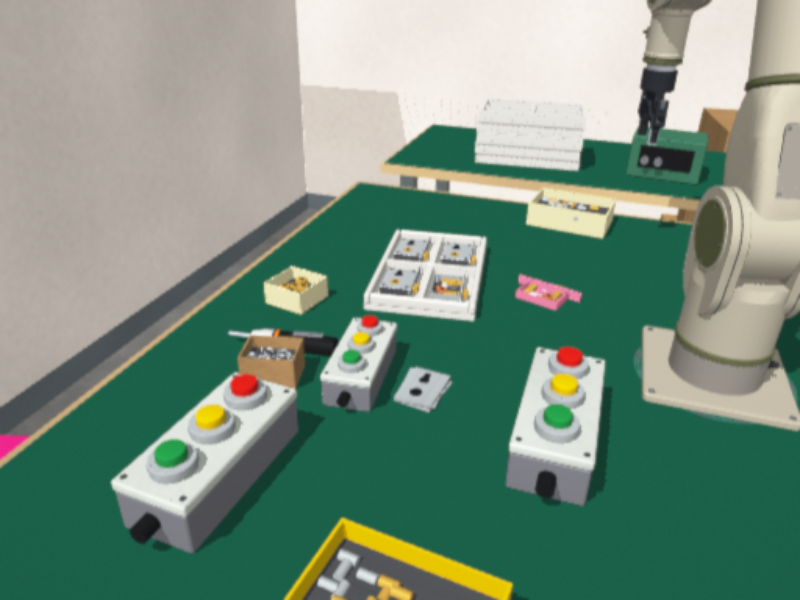

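Top view (512x384 row, col). Candidates for the call station are (142,122) large, (284,194) large and (173,211) small, so I take the small one, with its yellow button near (172,213). Candidates for the open lock are (255,338) pink, outside the tray, and (195,320) in the tray with its dark pan and brass showing, so I take the latter. Next I refine both positions and check them in a crop.

Run:
```python
from h import *
for n in("top","side"):
    p=dict(np.load(n+".npz"));W=cloud(p);hsv=cv2.cvtColor(p["img"],cv2.COLOR_RGB2HSV)
    reg=(abs(W[...,0]-560)<80)&(abs(W[...,1]-205)<110)
    for nm,lo,hi in(("yel",20,35),("grn",45,85),("red",170,190)):
        H=hsv[...,0].astype(int);H=np.where(H<8,H+180,H)
        m=reg&(H>=lo)&(H<=hi)&(hsv[...,1]>100)&(W[...,2]>74)&(W[...,2]<90)
        k=np.argwhere(m);print(n,nm,m.sum(),k.mean(0).round(1),np.median(W[m],0).round(1),W[m].mean(0).round(1))
        # intersect centroid ray with z=80
        r,c=k.mean(0);a=px2w(p,r,c,500.);b=px2w(p,r,c,1500.);print("   ray z=80",(a+(b-a)*(80-a[2])/(b[2]-a[2])).round(1))
    # tray: white rim z~34
    m=(abs(W[...,2]-34)<6)&(abs(W[...,0]-555)<180)&(abs(W[...,1]+185)<230)&(hsv[...,1]<40)&(hsv[...,2]>170)
    m=m.astype(np.uint8);P=W[m>0][:,:2].astype(np.float32);print("tray",cv2.minAreaRect(P))
    if n=="top":
        A=cv2.resize(p["img"][145:205,170:260],(540,360),interpolation=2);B=cv2.resize(p["img"][160:220,285:345],(360,360)[::-1][:2],interpolation=2)
        cv2.imwrite("pics/crop0.png",np.hstack([A[:,:430],B])[...,::-1])
    z=p["z_map"];
    m=(W[...,2]>3)&(W[...,2]<70)&(abs(W[...,0]-560)<200)&(abs(W[...,1]-205)<130)
```

```text
top yel 47 [172.2 212.4] [563.7 207.9  79.7] [563.1 207.   79.5]
   ray z=80 [562.9 207.   80. ]
top grn 39 [174.1 194.1] [557.4 262.2  79.6] [557.7 261.8  80. ]
   ray z=80 [557.7 261.8  80. ]
top red 49 [169.9 230.8] [568.8 151.5  79.4] [569.5 152.1  79.4]
   ray z=80 [569.4 152.1  80. ]
tray ((561.0734252929688, -191.6212921142578), (219.7642364501953, 345.0195617675781), 8.074220657348633)
side yel 66 [216.  230.7] [561.8 212.1  78.7] [562.4 210.9  78.4]
   ray z=80 [561.4 213.4  80. ]
side grn 68 [227.6 224.5] [557.1 266.   79.2] [556.8 265.7  78.9]
   ray z=80 [556.1 267.3  80. ]
side red 57 [205.3 236.4] [568.4 158.   78.5] [568.2 156.2  78.3]
   ray z=80 [567.2 158.8  80. ]
tray ((560.1344604492188, -192.1983184814453), (218.34481811523438, 350.76043701171875), 7.964678764343262)
```

View pics/crop0.png

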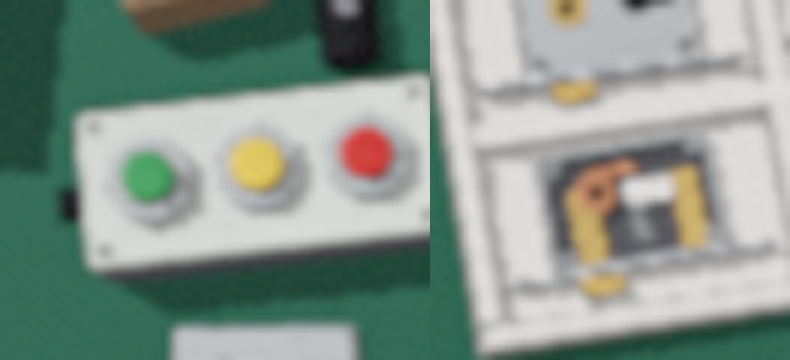

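The crop confirms both: the small station's yellow button at about (172,213), and the open case centred near (194,319). Shutting the fingers and starting toward the button.

Emit:
carry_out(claw=0, rows=[{"linear": [0.06, -0.03, 0], "angular": [0, 0, 0]}, {"linear": [0.14, -0.07, 0], "angular": [0, 0, 0]}, {"linear": [0.22, -0.11, 0], "angular": [0, 0, 0]}, {"linear": [0.3, -0.16, 0], "angular": [0, 0, 0]}, {"linear": [0.38, -0.2, 0], "angular": [0, 0, 0]}])

```text
t: 1.1
eef_pos: [312.7, -461.7, 250.3]
ee_rot: [0.0, 0.993, 0.122, 0.0]
wrist_force: [0.6, -1.2, 0.2]
grip_width: 12.1
gripper_force: 0.0
```

```bash
cat >> h.py <<'E'
from scipy.spatial.transform import Rotation as R
def delta(tgt):
    s=ctrl.state();w,x,y,z=s["ee_rot"];r=R.from_quat([x,y,z,w])
    print("t",round(s["t"],2),"pos",np.round(s["eef_pos"],1),"F",np.round(s["wrist_force"],1),"w",round(s["grip_width"],1),"zaxis",r.as_matrix()[:,2].round(3))
    print("tool delta units",(r.inv().apply(np.array(tgt)-s["eef_pos"])/500).round(4))
    dn=R.from_matrix(np.c_[r.as_matrix()[:,0],r.as_matrix()[:,1],[0,0,-1]]);print("ang to down",((r.inv()*dn).as_rotvec()/np.pi).round(4))
E
python3 - <<'E'
from h import *
delta([562.5,208,150])
p=dict(np.load("top.npz"));
a=px2w(p,194.2,319.2,500.);b=px2w(p,194.2,319.2,1500.);print((a+(b-a)*(28-a[2])/(b[2]-a[2])).round(1))
E
```

```text
t 1.1 pos [ 312.7 -461.7  250.3] F [ 0.6 -1.2  0.2] w 12.1 zaxis [ 0. -0. -1.]
tool delta units [ 0.8093 -1.1784  0.2001]
ang to down [ 0.0001 -0.      0.    ]
[ 500.9 -118.1   28. ]
```

Emit:
carry_out(claw=0, rows=[{"linear": [0.05, -0.07, 0], "angular": [0, 0, 0]}, {"linear": [0.1, -0.15, 0], "angular": [0, 0, 0]}, {"linear": [0.15, -0.23, 0], "angular": [0, 0, 0]}, {"linear": [0.2, -0.31, 0], "angular": [0, 0, 0]}, {"linear": [0.26, -0.39, 0], "angular": [0, 0, 0]}])

```text
t: 1.6
eef_pos: [390.4, -241.1, 250.3]
ee_rot: [0.001, 0.993, 0.122, 0.0]
wrist_force: [1.6, 1.2, 0.4]
grip_width: -0.1
gripper_force: 0.0
```

Emit:
carry_out(claw=0, rows=[{"linear": [0.05, -0.07, 0], "angular": [0, 0, 0]}, {"linear": [0.1, -0.15, 0], "angular": [0, 0, 0]}, {"linear": [0.15, -0.23, 0], "angular": [0, 0, 0]}, {"linear": [0.2, -0.31, 0], "angular": [0, 0, 0]}, {"linear": [0.26, -0.39, 0], "angular": [0, 0, 0]}])

```text
t: 2.1
eef_pos: [469.4, -20.3, 250.5]
ee_rot: [0.001, 0.993, 0.122, 0.0]
wrist_force: [1.9, -0.5, 0.5]
grip_width: 0.0
gripper_force: 0.0
```

```bash
python3 -c "
from h import *
delta([562.5,208,150]);print(np.round(ctrl.state()['qpos'],2))"
```

```text
t 2.1 pos [469.4 -20.3 250.5] F [ 1.9 -0.5  0.5] w 0.0 zaxis [ 0.001 -0.001 -1.   ]
tool delta units [ 0.2909 -0.3984  0.2006]
ang to down [ 0.0002 -0.0001  0.    ]
[ 0.61  0.02 -0.66  1.82  0.02  1.3  -1.39]
```

Emit:
carry_out(claw=0, rows=[{"linear": [0.06, -0.08, 0], "angular": [0, 0, 0]}, {"linear": [0.12, -0.15, 0], "angular": [0, 0, 0]}, {"linear": [0.17, -0.23, 0], "angular": [0, 0, 0]}, {"linear": [0.23, -0.31, 0], "angular": [0, 0, 0]}, {"linear": [0.28, -0.385, 0], "angular": [0, 0, 0]}])

```text
t: 2.6
eef_pos: [559.3, 200.6, 250.0]
ee_rot: [-0.0, 0.993, 0.122, 0.0]
wrist_force: [0.3, 0.3, 1.2]
grip_width: -0.0
gripper_force: 0.0
```

Emit:
carry_out(claw=0, rows=[{"linear": [0, 0, 0.04], "angular": [0, 0, 0]}, {"linear": [0, 0, 0.09], "angular": [0, 0, 0]}, {"linear": [0, 0, 0.14], "angular": [0, 0, 0]}, {"linear": [0, 0, 0.18], "angular": [0, 0, 0]}, {"linear": [0, 0, 0.2], "angular": [0, 0, 0]}])

```text
t: 3.1
eef_pos: [557.8, 198.3, 148.2]
ee_rot: [0.0, 0.993, 0.122, -0.001]
wrist_force: [-0.2, -0.8, 0.2]
grip_width: 0.1
gripper_force: 0.0
```

Run:
```python
from h import *
delta([562.5,208,120])
p=ctrl.read_camera("side");q=ctrl.read_camera("top")
A=cv2.resize(p["img"][140:260,180:280],(480,576),interpolation=2);B=cv2.resize(q["img"][140:200,185:237],(300,346))
B=cv2.copyMakeBorder(B,0,230,0,0,0)
cv2.imwrite("pics/press0.png",np.hstack([A,B])[...,::-1])
```

```text
t 3.1 pos [557.8 198.3 148.2] F [-0.2 -0.8  0.2] w 0.1 zaxis [-0.002 -0.001 -1.   ]
tool delta units [ 0.0139 -0.0166  0.0563]
ang to down [0.     0.0004 0.    ]
```

View pics/press0.png

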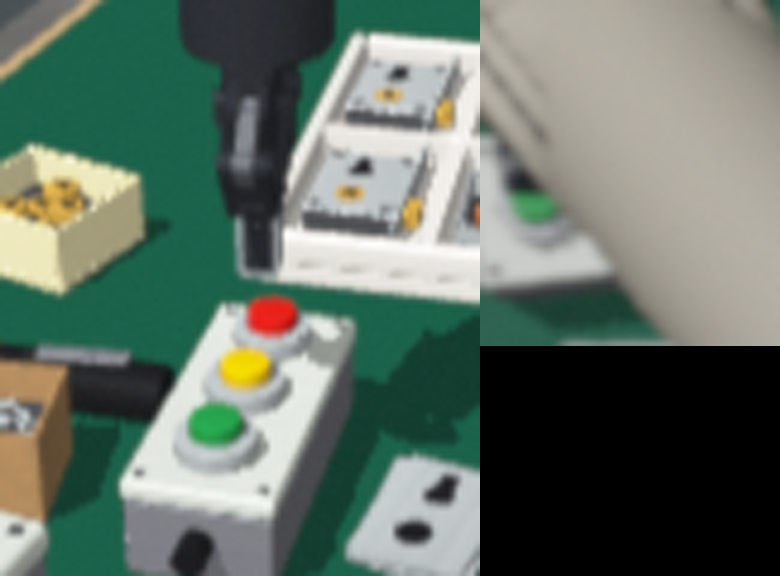

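The side view shows the shut fingertips at crop (262,272), hanging over the small station between red (272,315) and yellow (245,368). I still need about 5 mm in x and 11 mm in y. I'll correct that, then descend.

Emit:
carry_out(claw=0, rows=[{"linear": [0.007, -0.01, 0], "angular": [0, 0, 0]}, {"linear": [0.014, -0.019, 0], "angular": [0, 0, 0]}, {"linear": [0.014, -0.019, 0.03], "angular": [0, 0, 0]}, {"linear": [0.014, -0.019, 0.06], "angular": [0, 0, 0]}, {"linear": [0.014, -0.019, 0.08], "angular": [0, 0, 0]}])

```text
t: 3.7
eef_pos: [562.3, 209.1, 107.8]
ee_rot: [0.0, 0.993, 0.122, -0.001]
wrist_force: [-0.4, -0.5, 0.0]
grip_width: -0.3
gripper_force: 0.0
```

Run:
```python
from h import *
delta([562.5,209.5,99])
p=ctrl.read_camera("side")
cv2.imwrite("pics/press1.png",cv2.resize(p["img"][170:250,190:280],(720,600)[:2],interpolation=2)[...,::-1])
W=p["world_to_cam"]
for w in([562.5,209.5,80],[562.5,209.5,89]):
    c=W@np.r_[w,1];print("crop px",(c[0]/c[2]*p["fx"]+p["cx"]-190)*8,(c[1]/c[2]*p["fy"]+p["cy"]-170)*7.5)
```

```text
t 3.7 pos [562.3 209.1 107.8] F [-0.4 -0.5  0. ] w -0.3 zaxis [-0.002 -0.001 -1.   ]
tool delta units [ 0.0006 -0.0007  0.0176]
ang to down [0.0001 0.0003 0.    ]
crop px 327.1803035234643 338.8390763249998
crop px 326.82736495837344 315.9475624087113
```

View pics/press1.png

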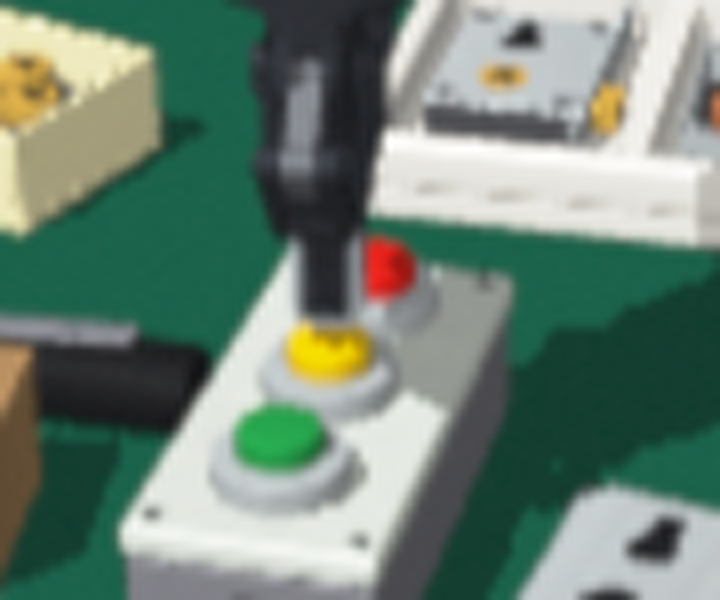

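The fingertips at crop (325,315) are centred just above the yellow button (325,350), clear of red and green. Pressing in small steps.

Emit:
carry_out(claw=0, rows=[{"linear": [0, 0, 0.008], "angular": [0, 0, 0]}, {"linear": [0, 0, 0.015], "angular": [0, 0, 0]}, {"linear": [0, 0, 0.02], "angular": [0, 0, 0]}, {"linear": [0, 0, 0.024], "angular": [0, 0, 0]}, {"linear": [0, 0, 0.024], "angular": [0, 0, 0]}])

```text
t: 4.25
eef_pos: [563.1, 209.7, 98.1]
ee_rot: [0.0, 0.993, 0.122, 0.0]
wrist_force: [-0.6, -0.0, 1.9]
grip_width: 0.3
gripper_force: 0.9
```

Emit:
carry_out(claw=0, rows=[{"linear": [0, 0, 0.002], "angular": [0, 0, 0]}, {"linear": [0, 0, 0.004], "angular": [0, 0, 0]}, {"linear": [0, 0, 0.005], "angular": [0, 0, 0]}, {"linear": [0, 0, 0.006], "angular": [0, 0, 0]}, {"linear": [0, 0, 0.006], "angular": [0, 0, 0]}])

```text
t: 4.75
eef_pos: [563.1, 209.7, 95.1]
ee_rot: [0.0, 0.993, 0.122, 0.0]
wrist_force: [-0.6, -0.5, 3.3]
grip_width: -0.3
gripper_force: 1.8
```

Contact came at about TCP z 99 with the force rising. Another few mm to the stop.

Emit:
carry_out(claw=0, rows=[{"linear": [0, 0, 0.002], "angular": [0, 0, 0]}, {"linear": [0, 0, 0.004], "angular": [0, 0, 0]}, {"linear": [0, 0, 0.005], "angular": [0, 0, 0]}, {"linear": [0, 0, 0.006], "angular": [0, 0, 0]}, {"linear": [0, 0, 0.006], "angular": [0, 0, 0]}])

```text
t: 5.25
eef_pos: [563.2, 209.8, 92.8]
ee_rot: [0.0, 0.993, 0.122, 0.0]
wrist_force: [-2.6, -1.9, 11.2]
grip_width: -0.0
gripper_force: 5.7
```

The force is 11 N with the position at the stop, so the button is fully down. Releasing straight up.

Emit:
carry_out(claw=0, rows=[{"linear": [0, 0, -0.02], "angular": [0, 0, 0]}, {"linear": [0, 0, -0.06], "angular": [0, 0, 0]}, {"linear": [0, 0, -0.12], "angular": [0, 0, 0]}, {"linear": [0, 0, -0.19], "angular": [0, 0, 0]}, {"linear": [0, 0, -0.24], "angular": [0, 0, 0]}])

```text
t: 5.75
eef_pos: [563.0, 210.0, 214.1]
ee_rot: [-0.0, 0.993, 0.122, 0.001]
wrist_force: [0.2, 0.6, 0.6]
grip_width: -0.2
gripper_force: 0.0
```

Emit:
carry_out(claw=0, rows=[{"linear": [-0.03, 0.06, 0], "angular": [0, 0, 0]}, {"linear": [-0.06, 0.13, 0], "angular": [0, 0, 0]}, {"linear": [-0.09, 0.2, 0], "angular": [0, 0, 0]}, {"linear": [-0.12, 0.26, 0], "angular": [0, 0, 0]}, {"linear": [-0.14, 0.3, 0], "angular": [0, 0, 0]}])

```text
t: 6.25
eef_pos: [530.7, 44.4, 211.8]
ee_rot: [0.0, 0.993, 0.121, -0.0]
wrist_force: [0.3, -0.1, 0.1]
grip_width: -0.3
gripper_force: 0.0
```

Emit:
carry_out(claw=0, rows=[{"linear": [-0.03, 0.07, 0], "angular": [0, 0, 0]}, {"linear": [-0.06, 0.14, 0], "angular": [0, 0, 0]}, {"linear": [-0.1, 0.21, 0], "angular": [0, 0, 0]}, {"linear": [-0.13, 0.28, 0], "angular": [0, 0, 0]}, {"linear": [-0.14, 0.306, 0], "angular": [0, 0, 0]}])

```text
t: 6.75
eef_pos: [499.3, -122.4, 211.8]
ee_rot: [0.001, 0.993, 0.12, -0.001]
wrist_force: [0.5, 0.8, 0.1]
grip_width: -0.2
gripper_force: 0.0
```

```bash
python3 -c "
from h import *
delta([500.5,-118,83])
W=cloud(ctrl.read_camera('side'));p=ctrl.read_camera('side');W=cloud(p);h=cv2.cvtColor(p['img'],cv2.COLOR_RGB2HSV)
m=(abs(W[...,0]-562)<30)&(abs(W[...,1]-210)<30)&(h[...,1]>120)&(h[...,0]>19)&(h[...,0]<36)&(W[...,2]>65);print(m.sum(),W[m].mean(0))"
```

```text
t 6.75 pos [ 499.3 -122.4  211.8] F [0.5 0.8 0.1] w -0.2 zaxis [-0.001 -0.001 -1.   ]
tool delta units [ 0.0047 -0.0083  0.2576]
ang to down [ 0.0002  0.0002 -0.    ]
70 [562.27152153 211.77123346  77.92061618]
```

Emit:
carry_out(claw=0, rows=[{"linear": [0.002, -0.004, 0.05], "angular": [0, 0, 0]}, {"linear": [0.005, -0.008, 0.11], "angular": [0, 0, 0]}, {"linear": [0.005, -0.008, 0.18], "angular": [0, 0, 0]}, {"linear": [0.005, -0.008, 0.23], "angular": [0, 0, 0]}, {"linear": [0.005, -0.008, 0.26], "angular": [0, 0, 0]}])

```text
t: 7.35
eef_pos: [501.4, -111.4, 80.1]
ee_rot: [-0.001, 0.992, 0.123, -0.001]
wrist_force: [0.8, 0.0, 0.3]
grip_width: -0.2
gripper_force: 0.0
```

Run:
```python
from h import *
delta([500.5,-118,82])
p=ctrl.read_camera("side")
cv2.imwrite("pics/point0.png",cv2.resize(p["img"][130:220,230:330],(800,600),interpolation=2)[...,::-1])
```

```text
t 7.35 pos [ 501.4 -111.4   80.1] F [0.8 0.  0.3] w -0.2 zaxis [-0.002  0.002 -1.   ]
tool delta units [-0.0051  0.0123 -0.0038]
ang to down [-0.0003  0.0003 -0.    ]
```

View pics/point0.png

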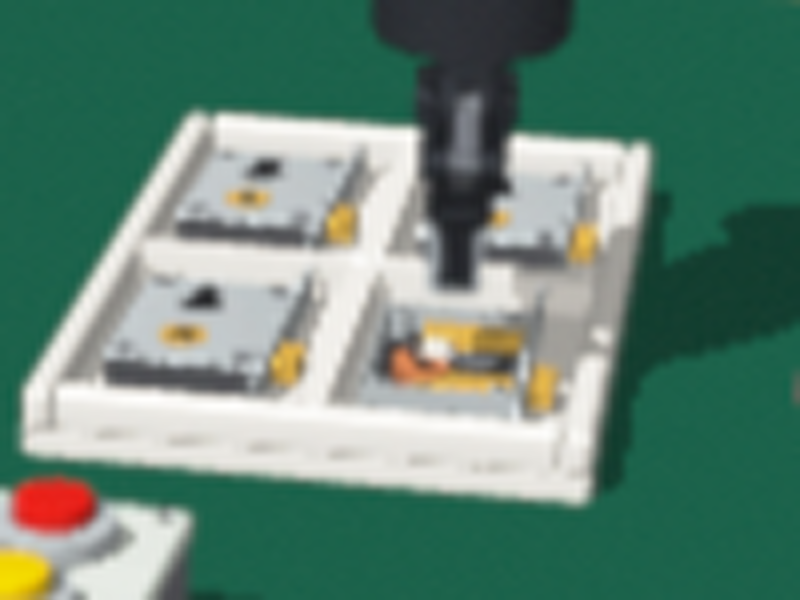

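The side view shows the shut fingertips at (458,285) above the open case, whose centre is near (455,355), with nothing touched. I'll shift the 6 mm in y and hold.

Emit:
carry_out(rows=[{"linear": [-0.003, 0.006, -0.002], "angular": [0, 0, 0]}, {"linear": [-0.005, 0.012, -0.003], "angular": [0, 0, 0]}, {"linear": [-0.005, 0.012, -0.003], "angular": [0, 0, 0]}, {"linear": [-0.005, 0.012, -0.003], "angular": [0, 0, 0]}, {"linear": [-0.005, 0.012, -0.003], "angular": [0, 0, 0]}])

```text
t: 7.9
eef_pos: [501.4, -120.3, 84.1]
ee_rot: [0.0, 0.993, 0.122, 0.0]
wrist_force: [-0.2, -0.3, 0.3]
grip_width: -0.2
gripper_force: 0.0
```

Run:
```python
from h import *
delta([500.5,-118,82])
p=ctrl.read_camera("side");W=cloud(p)
# case extent from side view at rim height
ds=ctrl.spot_in(p,"lock_open");print([(d["position"],d["conf"],px2w(p,*d["position"]).round()) for d in ds])
def pr(w):
    c=p["world_to_cam"]@np.r_[w,1];return (c[0]/c[2]*p["fx"]+p["cx"]-230)*8,(c[1]/c[2]*p["fy"]+p["cy"]-130)*600/90
a=np.radians(8);M=np.array([[np.cos(a),-np.sin(a)],[np.sin(a),np.cos(a)]])
im=cv2.resize(p["img"][130:220,230:330],(800,600),interpolation=2)[...,::-1].copy()
q=[pr(np.r_[np.array([500.5,-118])+M@np.array(o),28.5]) for o in((31,45),(31,-45),(-31,-45),(-31,45))]
cv2.polylines(im,[np.int32(q)],True,(0,0,255),1);cv2.circle(im,tuple(np.int32(pr([500.5,-118,28.5]))),4,(255,0,255),1)
cv2.imwrite("pics/point1.png",im)
```

```text
t 7.9 pos [ 501.4 -120.3   84.1] F [-0.2 -0.3  0.3] w -0.2 zaxis [ 0.001 -0.    -1.   ]
tool delta units [-0.0006 -0.0049  0.0042]
ang to down [ 0.0001 -0.0001  0.    ]
[([189.2, 345.6], 0.88, array([ 317., -173.,    7.])), ([231.8, 173.6], 0.62, array([684., 287.,  51.]))]
```

View pics/point1.png

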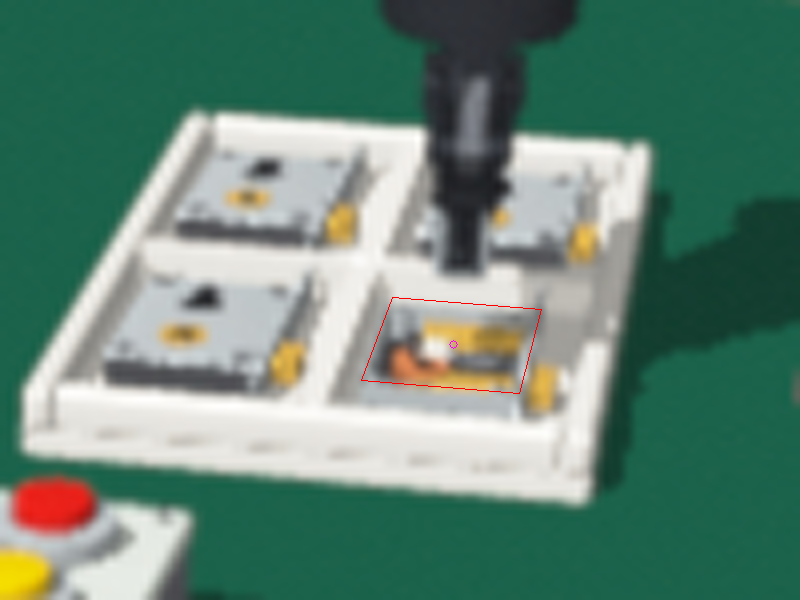

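The outline drawn at (500.5,-118) sits about 8 px too far back in the side view, so the true centre is nearer y = -115. A 5 mm correction, then hold for over two seconds.

Emit:
carry_out(rows=[{"linear": [0, -0.005, 0], "angular": [0, 0, 0]}, {"linear": [0, -0.009, 0], "angular": [0, 0, 0]}, {"linear": [0, -0.009, 0], "angular": [0, 0, 0]}, {"linear": [0, -0.009, 0], "angular": [0, 0, 0]}, {"linear": [0, -0.009, 0], "angular": [0, 0, 0]}])

```text
t: 8.5
eef_pos: [500.0, -115.9, 83.5]
ee_rot: [0.0, 0.993, 0.122, 0.0]
wrist_force: [-0.2, -0.5, 0.5]
grip_width: -0.2
gripper_force: 0.0
```

Emit:
carry_out(rows=[{"linear": [0, 0, 0], "angular": [0, 0, 0]}, {"linear": [0, 0, 0], "angular": [0, 0, 0]}, {"linear": [0, 0, 0], "angular": [0, 0, 0]}, {"linear": [0, 0, 0], "angular": [0, 0, 0]}, {"linear": [0, 0, 0], "angular": [0, 0, 0]}])

```text
t: 9.0
eef_pos: [500.0, -115.8, 83.5]
ee_rot: [0.0, 0.993, 0.122, 0.0]
wrist_force: [0.3, 0.4, 0.3]
grip_width: 0.1
gripper_force: 0.0
```

Emit:
carry_out(rows=[{"linear": [0, 0, 0], "angular": [0, 0, 0]}, {"linear": [0, 0, 0], "angular": [0, 0, 0]}, {"linear": [0, 0, 0], "angular": [0, 0, 0]}, {"linear": [0, 0, 0], "angular": [0, 0, 0]}, {"linear": [0, 0, 0], "angular": [0, 0, 0]}])

```text
t: 9.5
eef_pos: [500.0, -115.8, 83.5]
ee_rot: [0.0, 0.993, 0.122, 0.0]
wrist_force: [-0.7, 0.1, 0.8]
grip_width: 0.1
gripper_force: 0.0
```

Emit:
carry_out(rows=[{"linear": [0, 0, 0], "angular": [0, 0, 0]}, {"linear": [0, 0, 0], "angular": [0, 0, 0]}, {"linear": [0, 0, 0], "angular": [0, 0, 0]}, {"linear": [0, 0, 0], "angular": [0, 0, 0]}, {"linear": [0, 0, 0], "angular": [0, 0, 0]}])

```text
t: 10.0
eef_pos: [500.0, -115.8, 83.5]
ee_rot: [0.0, 0.993, 0.122, 0.0]
wrist_force: [-0.6, 0.2, -0.9]
grip_width: -0.0
gripper_force: 0.0
```

Emit:
carry_out(rows=[{"linear": [0, 0, 0], "angular": [0, 0, 0]}, {"linear": [0, 0, 0], "angular": [0, 0, 0]}, {"linear": [0, 0, 0], "angular": [0, 0, 0]}, {"linear": [0, 0, 0], "angular": [0, 0, 0]}, {"linear": [0, 0, 0], "angular": [0, 0, 0]}])

```text
t: 10.5
eef_pos: [500.0, -115.8, 83.5]
ee_rot: [0.0, 0.993, 0.122, 0.0]
wrist_force: [-0.0, -0.8, -0.1]
grip_width: 0.2
gripper_force: 0.0
```

Emit:
carry_out(rows=[{"linear": [0, 0, 0], "angular": [0, 0, 0]}, {"linear": [0, 0, 0], "angular": [0, 0, 0]}, {"linear": [0, 0, 0], "angular": [0, 0, 0]}, {"linear": [0, 0, 0], "angular": [0, 0, 0]}, {"linear": [0, 0, 0], "angular": [0, 0, 0]}])

```text
t: 11.0
eef_pos: [500.0, -115.8, 83.5]
ee_rot: [0.0, 0.993, 0.122, 0.0]
wrist_force: [0.5, -0.1, 0.2]
grip_width: 0.3
gripper_force: 0.0
```

Emit:
carry_out(rows=[{"linear": [0, 0, 0], "angular": [0, 0, 0]}, {"linear": [0, 0, 0], "angular": [0, 0, 0]}, {"linear": [0, 0, 0], "angular": [0, 0, 0]}, {"linear": [0, 0, 0], "angular": [0, 0, 0]}, {"linear": [0, 0, 0], "angular": [0, 0, 0]}])

```text
t: 11.5
eef_pos: [500.0, -115.8, 83.5]
ee_rot: [0.0, 0.993, 0.122, -0.0]
wrist_force: [-0.2, -0.4, -0.4]
grip_width: 0.2
gripper_force: 0.0
```

```bash
python3 -c "
from cell import ctrl
print(ctrl.sign_off())"
```

```text
the job is handed in; nothing more can be done
None
```

I pressed the small call station's yellow button to its stop (11 N) and let it come back up. The arm then held for about 3 s pointing straight down at the open lock case, fingertips about 36 mm above its rim, and I handed the job in at about 11.5 s; the verdict was not shown.

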